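Hang the sample before the lamp and hold the shutter half open

ROBOT

A 6-joint arm with a two-finger parallel gripper is mounted at the origin on a cart in front of the work surface, level with it; the furniture and walls round the work are solid. World frame = base frame: x ahead of the robot, y to its left, z up, the work surface at z = 0. Lengths are in mm, angles in rad, forces in N, time in s.
With the tool pointing down it reaches from about 350 to 975 mm from the base axis. Payload 7.1 kg.
Tool frame: the origin (TCP) lies at the very end of the fingers, on their centre line; the grasp point (between the pads) lies 19 mm behind it (ctrl.grasp_offset is the distance from the TCP to the grasp point, in mm); z points along the fingers, y is the line along which they close (so a half turn about z gives the same grasp; the last joint's range is limited). The gripper opens to 88 mm and grips with 3 to 60 N. Pads are 20 mm wide; open, the fingers measure 115 mm over their backs; the gripper's body (75 mm by 178 mm) begins 61 mm behind the grasp point.
Start: joints at [-1.178, 0.423, 1.63, -0, 1.089, -0.019], TCP at [250.177, -572.727, 222.675] pointing down, gripper open.
Joint ranges: [-3, 3], [-0.9, 2.11], [0.09, 2.58], [-1.31, 4.45], [0.11, 2.69], [-2.54, 2.54]. Speed limits (rad/s): [2.39, 2.39, 3.01, 3.14, 3.14, 3.14].

INTERFACE

Orientations are given as a rotation vector (axis times angle).
In Python, from workcell import ctrl, viewer, ticket, models gives the robot as it stands.
- The arm moves only by the tool play_rows, never from a script. Its arguments are lists of equal length, an entry for each row: "dp": the shift along the world's x, y, z in mm, a list of three; "yaw": the turn about the world's z in degrees. In form: {"dp": [[tx, ty, tz], ...], "yaw": [yaw, ...]}. A call has 1 to 8 rows; each row shifts and turns the commanded pose from where the row before left it; what a row does not reach is not made up. A row lasts 1/12 s, in which the tool goes at most 41.7 mm and 7.16 degrees, less where a joint would pass 70% of its speed; a pose out of reach is approached as far as the arm can. A call is refused whole if a number of a shift passes 41.7 or a number of a turn 7.16, either way. A call with a gripper value outside its range is refused whole. "gripper" is the closure, from 0 (fully open) to 1 (shut), set as the call begins (left out, the last holds). The fingers move at their own pace and stop on an object; the grip force is fixed at half the most. Time passes only in rows, so rows that do not move let the fingers close. It gives the time, the measured TCP pose, the force, the opening and the grip force at its end, in the units of the state.
- ctrl.get_obs(): the state, without advancing time (a new reading comes with each control period).
- viewer.get_image(name): name is "side" or "top"; returns a dict with "pixels" (480x640x3 uint8, red, green, blue), "range_z" (480x640 float32, mm along the optical axis (not along the pixel's ray), 0 where there is no reading), "fx", "fy", "cx", "cy" (pixels), "dist_coeffs" ([k1, k2, p1, p2, k3] as OpenCV has them; the pictures are not rectified), "T" (4x4, takes a point from camera to world coordinates). Camera axes: x right, y up, looking along -z (the intrinsics and any distortion apply to the point x, -y, -z); pixel columns grow to the right and rows downward; lengths in mm; the calibration is good to about 2 mm. A picture is of the moment at which its call begins.
- ticket.close_job(): hands the job in; it is judged then, once.
Trained networks look in a picture, given as the dict that the camera call returned (one of the last four; its "shot" number tells which), for a name from the list of things; names that differ only in an ending like _2 or _b are one class to them, and where a whole thing is asked for, a point or a joint stands for the part that bears it (a point fixed in the world has none). Each returns a list of dicts, best first, with "conf" (0 to 1); they miss things now and then, are a little off and sometimes report something else, mostly with a low value. They report only what shows in the picture. A call takes as long as a camera call.
- models.look_for(picture, name): "bbox" ([centre column, centre row, width, height] in pixels, round what is visible of it).
- models.landmark_of(picture, name): "location" ([column, row] in pixels: a listed point, or the origin of a listed thing).
The state is a dict: "t": time; "qpos": joint angles; "qvel": joint speeds; "joint_torque": joint torques, N m; "ee_pos": TCP position; "orientation": TCP orientation; "ft_force": force on the tool from outside, world axes, zero at the start; "moment": the same for the moment, N m; "width": finger opening in mm; "grasp_force": force on a finger pad.
Only numpy, scipy, OpenCV 4.12 (cv2) and the standard library are available. Lean on these libraries where they do the work, as an engineer would, in place of code of your own. Each camera call takes 0.05 s, during which the arm holds its last target. There are 200 camera calls.

TASK

Hang the blue jar carrier by its wire handle on the steel hook in front of the lamp housing, keeping the jar upright, and let go of it so that it hangs freely. Then slide the lamp's sprung shutter by its orange handle to half of its travel (pointer at the red mark) and keep holding it there against its spring: the program finishes while holding the shutter half open. Leave the loose jar and the grey nut where they stand.

Things in the scene. Friction and masses are not known exactly. Their poses are not given: they have to be found in the camera images.
- carrier_grip (a point): Centre of the blue grip block on top of the loose jar carrier (0.2 kg; base 51 x 68 mm, 161 mm tall). Block 20 mm (x) by 14 mm (y) by 34 mm (z, up), its middle 144 mm above the carrier's underside; grasp it from above across the 14 mm, fingers closing along y. A 10 mm thin neck joins it to the wire handle, whose peak is 28 mm below this point.
- carrier_bail (a point): Peak of the carrier's 6 mm wire handle (wire centre), 116 mm above the underside. The wire spans the carrier's y, falling to 16 mm lower at y = +-31 mm, then runs down to the base. The lid of the jar in the carrier is 60 mm below the peak: the hook goes through the opening between, along the carrier's x, from either side. Axes as carrier_grip.
- lamp_housing: White lamp housing fixed to the table, 90 x 240 x 180 mm (x, y, z). Origin on the table under the middle of its lit window; front face looks along its -x, 50 mm ahead of the origin (shutter and rails 11 mm proud below the hook); it spans y = -160 to +80 mm. Red mark on its top: half travel, between thin black marks for closed and fully open.
- hook_seat (a point): Where the centre of the carrier's wire peak rests when hung, over the low point of the fixed steel hook: 60 mm ahead of the front face, z = 167 mm. Axes as lamp_housing. The 8 mm bar comes out along -x and turns up 25 mm beyond the seat, tip top 15 mm above this point. Wire spans y, passes over the tip towards +x, comes down on the seat; carrier's underside is then at z = 51 mm.
- shutter_handle (a point): Point on the orange shutter handle, a block 22 mm (x) by 14 mm (y) that stands above the housing's top from z = 189 to 237 mm; the point is on its centre line at z = 216 mm. Axes as lamp_housing. Pinch it from above across the 14 mm, or push it. It moves along the housing's -y as the shutter opens.
- shutter (a joint): Travel of the shutter and its handle along the housing's -y, in m: 0 closed (as it starts), 0.035 half, 0.070 fully open. A spring pulls it shut with 3 N closed, rising by 0.15 N per mm to 8.3 N at half and 13.5 N fully open; let go, it shuts by itself.
- loose_jar_mid (a point): Middle of a loose sample jar with white lid, 56 mm across, 57 mm tall, on the table: a bystander.
- loose_nut_mid (a point): Middle of a loose grey ribbed nut, 59 mm across, 24 mm tall, flat on the table: a bystander.

How it is judged (in metres and radians):
On the way, in this order (a step that is already met when the one before it is completed fails the run):
1. the carrier hangs freely on the hook, let go, with the shutter still shut (distance between carrier_bail and hook_seat below 0.018 m and contact force between carrier and hook above 0.3 N and contact force between carrier and the arm below 0.05 N and contact force between carrier and the fingers below 0.05 N and value of joint shutter below 0.01 m), for 0.3 s.
2. the shutter is held near half travel (value of joint shutter between 0.029 and 0.041 m), for 0.3 s.
At the end, for the whole second after the job is handed in: The fingers hold the shutter at half travel, 35 mm within 6 mm either way, against its spring (more than 3 N on it), while the carrier hangs on the hook, untouched by the robot, its wire's peak within 18 mm of the seat and tilted less than 0.25 rad (all of step 2 and contact force between shutter and the fingers above 3 N and distance between carrier_bail and hook_seat below 0.018 m and contact force between carrier and hook above 0.3 N and contact force between carrier and the arm below 0.05 N and contact force between carrier and the fingers below 0.05 N and angle between carrier_bail's own z axis and vertical below 0.25 rad); the arm keeps its last pose, push and grip.
It fails at once if the carrier is tipped by more than 0.7 rad (angle between carrier_bail's own z axis and vertical above 0.7 rad).
It fails at once if the loose jar is moved by more than 20 mm (distance of loose_jar_mid from where it was at the start of the episode above 0.02 m).
It fails at once if the loose nut is moved by more than 20 mm (distance of loose_nut_mid from where it was at the start of the episode above 0.02 m).
It also fails if it takes over 70 s, if anything falls off the work surface, if the arm or the gripper's body presses on something with over 40 N, if the wrist force passes 120 N, or if a joint passes its speed limit or range.

## Working session

There is one attempt and no reset: what is moved stays moved. The work goes in short steps, Python scripts to look and compute and a tool call to move; the robot and the scene stay as the last step left them, time stands still between calls to the robot, and variables do not carry over. Pictures are saved under pics/ and viewed, at most 10 in all, crops included, and the job is handed in when it is done.

Besides the shell and the picture viewer there is one more tool, called after ">>>" by a JSON object that holds its "op" and its "data". play_rows: Moves the arm, as the interface text tells. Its arguments: {"type":"object","properties":{"dp":{"type":"array"},"yaw":{"type":"array"},"gripper":{"type":"number"}},"required":["dp","yaw"]}

```bash
mkdir -p pics; cat > h.py <<'E'
import numpy as np, cv2
from workcell import ctrl, viewer, ticket, models
def shot(n,save=None):
    p=viewer.get_image(n)
    if save: cv2.imwrite('pics/'+save,cv2.cvtColor(p['pixels'],cv2.COLOR_RGB2BGR))
    return p
def ray(p,uv):
    K=np.array([[p['fx'],0,p['cx']],[0,p['fy'],p['cy']],[0,0,1.]])
    x,y=cv2.undistortPoints(np.array([[uv]],float),K,np.array(p['dist_coeffs'],float))[0,0]
    return np.array([x,-y,-1.])
def at_depth(p,uv,r=2):
    u,v=map(lambda a:int(round(a)),uv)
    w=p['range_z'][max(0,v-r):v+r+1,max(0,u-r):u+r+1]; w=w[w>0]
    d=np.median(w) if w.size else np.nan
    T=np.array(p['T']); return (T@np.append(ray(p,uv)*d,1))[:3]
def at_z(p,uv,z):
    T=np.array(p['T']); d=T[:3,:3]@ray(p,uv); o=T[:3,3]
    return o+d*(z-o[2])/d[2]
def cloud(p):
    K=np.array([[p['fx'],0,p['cx']],[0,p['fy'],p['cy']],[0,0,1.]])
    g=np.stack(np.meshgrid(np.arange(640.),np.arange(480.)),-1).reshape(-1,1,2)
    xy=cv2.undistortPoints(g,K,np.array(p['dist_coeffs'],float))[:,0]
    d=p['range_z'].reshape(-1,1); c=np.c_[xy[:,0],-xy[:,1],-np.ones(len(xy))]*d
    T=np.array(p['T']); w=c@T[:3,:3].T+T[:3,3]; w[d[:,0]==0]=np.nan
    return w.reshape(480,640,3)
def tri(p,a,q,b):
    A=np.array(p['T']);B=np.array(q['T']);d=A[:3,:3]@ray(p,a);e=B[:3,:3]@ray(q,b)
    s=np.linalg.lstsq(np.c_[d,-e],B[:3,3]-A[:3,3],rcond=None)[0]
    P=A[:3,3]+d*s[0];Q=B[:3,3]+e*s[1]; return (P+Q)/2,np.linalg.norm(P-Q)
E
python3 - <<'E'
from h import *
np.set_printoptions(precision=1,suppress=True)
ps={n:shot(n,n+'0.png') for n in('side','top')}
for n,p in ps.items(): print(n,np.array(p['T'])[:3,3])
for k in['carrier_grip','carrier_bail','lamp_housing','hook_seat','shutter_handle','loose_jar_mid','loose_nut_mid']:
    L={}
    for n,p in ps.items():
        for r in models.landmark_of(p,k)[:2]:
            print(k,n,np.array(r['location']),round(r['conf'],2),at_depth(p,r['location'])); L.setdefault(n,r['location'])
    if len(L)==2: print('   tri',*tri(ps['side'],L['side'],ps['top'],L['top']))
print(ctrl.get_obs()['orientation'])
E
```

```text
side [-681.  -157.9  843.3]
top [  62.6  167.8 1290.1]
carrier_grip top [404.6 209.4] 0.74 [ 485.  -179.5  159.2]
carrier_bail side [177.5 305.8] 0.68 [393.9 319.3  -0.6]
carrier_bail side [396.9 260.5] 0.63 [ 492.2 -179.5  115.5]
carrier_bail top [403.6 215.9] 0.71 [ 482.5 -179.2  133.1]
carrier_bail top [232.5 344.8] 0.47 [389.1 235.7  56.9]
   tri [244.9  48.1 317. ] 439.29199858309045
lamp_housing side [318.5 256.3] 0.97 [112.  -50.9 346.9]
lamp_housing top [286.5 206.5] 0.81 [601.1  30.5 121.1]
   tri [651.3  19.6  10.2] 4.5423578532363456
hook_seat top [293.9 217.7] 0.55 [553.4  30.9 162.6]
shutter_handle side [179.7 303.2] 0.28 [398.5 314.9   4.3]
shutter_handle top [308.8 162.4] 0.76 [619.5 -30.4 234. ]
   tri [446.5 126.1 183.4] 461.3479452101096
loose_jar_mid side [210.3 301.6] 0.96 [371.8 228.7  39. ]
loose_jar_mid top [232.4 346.6] 0.67 [385.5 237.1  58. ]
loose_jar_mid top [294.6 218.7] 0.4 [551.8  30.2 160.4]
   tri [395.6 238.4  20.5] 1.7862148180413908
loose_nut_mid side [178.7 305.1] 0.89 [395.9 316.9   0.3]
loose_nut_mid top [203.8 369.8] 0.55 [377.9 312.4  -1.2]
   tri [374.1 309.   17. ] 3.000432913204021
[3.1 0.6 0. ]
```

```bash
cd pics; python3 -c "
import cv2,numpy as np
cv2.imwrite('both.png',cv2.resize(np.vstack([cv2.imread('side0.png'),cv2.imread('top0.png')])[:, :],(400,600)))"
```

```text
(no output)
```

View pics/side0.png

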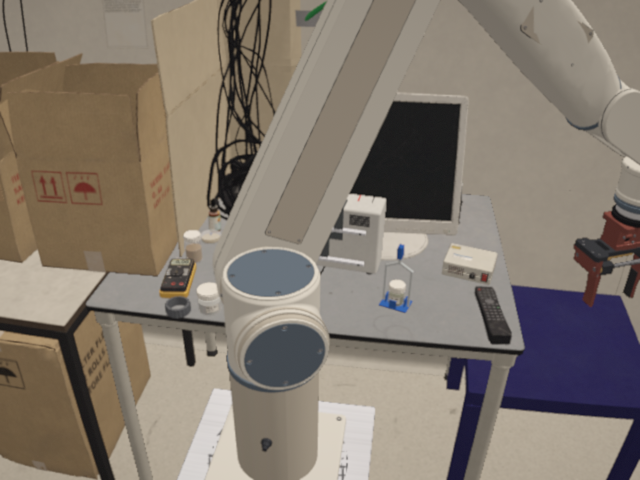

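View pics/top0.png

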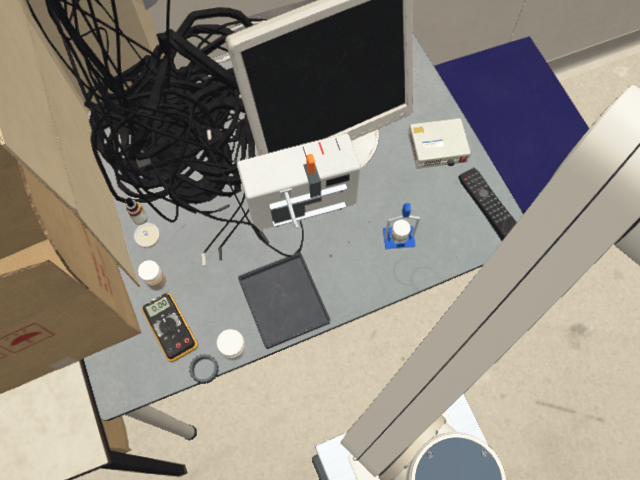

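The side view shows the carrier at (397,285), with its grip at (401,251), and the housing partly hidden behind the arm. In the top view the grip is at (406,210), the hook tip at about (294,222), the orange handle at (311,162), the loose jar at (231,344) and the nut at (203,368). Next I'll get the yaws and refine the positions from the depth data.

```bash
cat > m.py <<'E'
from h import *
np.set_printoptions(precision=1,suppress=True)
def rect(P):
    (c,s,a)=cv2.minAreaRect(P[:,:2].astype(np.float32)); return np.array(c),np.array(s),round(a,1)
def run():
  for n in('top','side'):
    p=shot(n); W=cloud(p); hsv=cv2.cvtColor(p['pixels'],cv2.COLOR_RGB2HSV); z=W[...,2]
    def sel(m,name,lo=10):
        P=W[m]
        if len(P)>lo: print(n,name,len(P),rect(P),'mean',P.mean(0),'z',np.percentile(P[:,2],[5,50,95]))
        else: print(n,name,len(P))
    reg=(W[...,0]>350)&(W[...,0]<800)&(W[...,1]>-350)&(W[...,1]<350)
    blue=reg&(hsv[...,0]>100)&(hsv[...,0]<125)&(hsv[...,1]>150)&(hsv[...,2]>60)
    sel(blue&(z>120),'grip'); sel(blue&(z>153),'griptop',3); sel(blue&(z<25)&(z>-3),'base')
    org=reg&(hsv[...,0]<16)&(hsv[...,1]>140)&(hsv[...,2]>120)
    sel(org&(z>190),'handle'); sel(org&(z>232),'handletop',3)
    m=(reg&(W[...,0]>540)&(W[...,1]>-130)&(W[...,1]<190)&(abs(z-180)<4)).astype(np.uint8)
    k,l,st,ce=cv2.connectedComponentsWithStats(m); i=1+np.argmax(st[1:,4]); sel(l==i,'housetop')
    sel(reg&(hsv[...,0]<6)&(hsv[...,1]>140)&(abs(z-180)<5),'redmark',3)
    dark=reg&(abs(z-180)<5)&(hsv[...,2]<90)&(l!=0); sel(dark,'blackmarks',3)
    sel(reg&(abs(z-160)<35)&(W[...,1]>-60)&(W[...,1]<100)&(W[...,0]<575)&(W[...,0]>480),'hook',3)
if __name__=='__main__': run()
E
python3 m.py
```

```text
top grip 76 (array([ 486.6, -184.3]), array([11. , 20.2]), 66.1) mean [ 485.2 -183.1  154.4] z [138.2 157.4 161.8]
top griptop 52 (array([ 486.6, -184.6]), array([10.7, 20. ]), 63.2) mean [ 486.4 -184.3  158.9] z [155.  159.4 162. ]
top base 234 (array([ 486.9, -185.4]), array([65.3, 52.4]), 72.0) mean [ 479.  -179.3    6.7] z [-0.1  4.3 22.3]
top handle 131 (array([624.8, -34.8]), array([12.7, 24.3]), 84.5) mean [621.1 -34.  223.7] z [198.5 229.  237.6]
top handletop 59 (array([625.8, -35.2]), array([12. , 22.3]), 84.5) mean [625.1 -35.3 235.4] z [233.  235.4 238.3]
top housetop 3627 (array([651. , -16.7]), array([235.2,  93. ]), 83.9) mean [652.8 -12.5 179.4] z [176.5 179.3 182.7]
top redmark 12 (array([669.8, -76.4]), array([ 2.3, 25.3]), 82.3) mean [669.8 -76.  178.6] z [175.9 178.5 181.8]
top blackmarks 227 (array([685. ,  35.2]), array([319.1, 174.1]), 86.7) mean [740.7 -38.5 180. ] z [176.6 179.8 183.6]
top hook 85 (array([549.5,  33. ]), array([ 7.8, 50.9]), 83.7) mean [551.4  32.8 166.9] z [160.7 164.3 181.4]
side grip 52 (array([ 479. , -184.6]), array([11.8,  8.9]), 11.6) mean [ 478.7 -184.3  147.6] z [134.7 147.9 159.6]
side griptop 16 (array([ 480.3, -185.8]), array([7. , 8.2]), 47.7) mean [ 479.6 -184.8  157.3] z [153.5 157.9 160.8]
side base 144 (array([ 472.8, -180.4]), array([62.2, 28.3]), 80.3) mean [ 470.7 -181.3    6. ] z [ 0.1  4.5 18.1]
side handle 0
side handletop 0
side housetop 491 (array([638.8, -85.3]), array([90.2, 96. ]), 87.7) mean [639.2 -86.7 178. ] z [176.2 177.8 180.2]
side redmark 0
side blackmarks 87 (array([694.4, -56.9]), array([ 65.1, 188.7]), 61.6) mean [752.5 -91.7 180.1] z [176.6 180.1 183.4]
side hook 0
```

```bash
cd pics; python3 -c "
import cv2
a=cv2.imread('top0.png')[120:260,220:440]; cv2.imwrite('c1.png',cv2.resize(a,None,fx=3.6,fy=3.6,interpolation=2))"
```

```text
(no output)
```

View pics/c1.png

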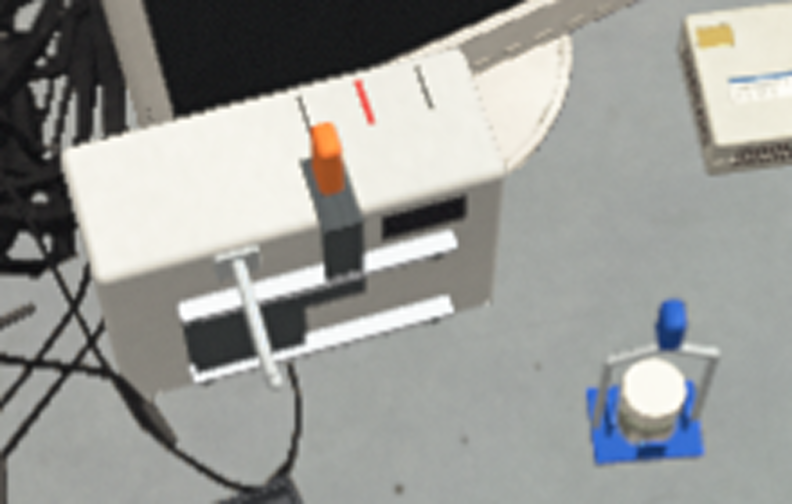

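```bash
python3 - <<'E'
from h import *
from scipy.spatial.transform import Rotation as R
p=shot('top')
f=lambda c,z:at_z(p,(220+c[0]/3.6-.36,120+c[1]/3.6-.36),z)[:2]
def ang(a,b,z):
    d=f(a,z)-f(b,z); return np.degrees(np.arctan2(d[1],d[0])),np.linalg.norm(d)
print('base front',ang((597,463),(702,453),5)); print('wire',ang((610,362),(718,354),100))
print('house front',ang((102,283),(505,180),180))
o=ctrl.get_obs(); M=R.from_rotvec(o['orientation']).as_matrix(); print(o['ee_pos'],np.degrees(np.arctan2(M[1,1],M[0,1])),M[:,2],o['width'])
E
```

```text
base front (np.float64(72.66956276591573), np.float64(65.25922342467032))
wire (np.float64(71.52482279319189), np.float64(63.20637319174238))
house front (np.float64(82.88365637573321), np.float64(231.56735947890078))
[ 250.19326643 -572.74332794  222.70915625] -66.40683206712795 [ 3.97830638e-05 -5.46306742e-05 -9.99999998e-01] 87.76743629138937
```

>>> {"op": "play_rows", "data": {"dp": [[10,15,0],[20,30,0],[20,35,0],[20,35,0],[20,35,0],[20,35,0],[20,35,0],[20,35,0]], "yaw": [-3,-6,-6,-6,-6,-6,-6,-2.6], "gripper": 0}}

```text
t: 1.62
ee_pos: [400.8, -316.0, 222.9]
orientation: [3.101, -0.501, 0.001]
ft_force: [0.4, -0.4, 0.1]
width: 87.8
grasp_force: 0.0
```

>>> {"op": "play_rows", "data": {"dp": [[20,35,0],[20,35,0],[20,33,0],[16,20,0],[10.8,10.3,0],[0,0,0],[0,0,0]], "yaw": [0,0,0,0,0,0,0]}}

```text
t: 2.2
ee_pos: [487.2, -183.9, 222.7]
orientation: [3.103, -0.489, -0.0]
ft_force: [0.3, 1.1, 0.5]
width: 87.7
grasp_force: 0.0
```

```bash
python3 - <<'E'
from h import *
from scipy.spatial.transform import Rotation as R
o=ctrl.get_obs(); M=R.from_rotvec(o['orientation']).as_matrix(); print(o['ee_pos'],np.degrees(np.arctan2(M[1,1],M[0,1])),o['qpos'])
shot('top','t1.png');shot('side','s1.png')
a=cv2.imread('pics/t1.png')[140:260,300:500];b=cv2.imread('pics/s1.png')[180:340,300:500]
cv2.imwrite('pics/c2.png',np.hstack([cv2.resize(a,(400,240)),cv2.resize(b,(400,320))[:240]]))
E
```

```text
[ 487.21938667 -183.94995081  222.67023056] -107.89317655342744 [-3.83729695e-01  2.70596799e-01  1.85874232e+00 -2.52154347e-04
  1.01226752e+00  1.49949511e+00]
```

View pics/c2.png

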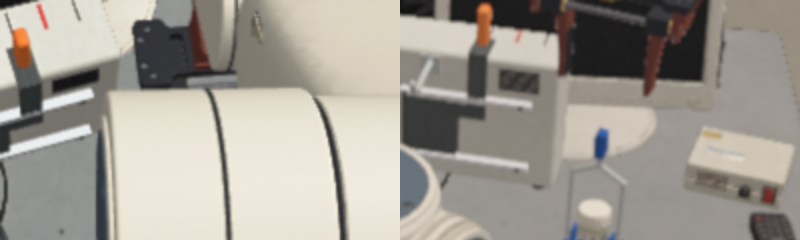

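The left half of the crop (top view) shows the arm covering the carrier. In the right half (side view) the open fingers straddle the grip at about (600,143), and the hook and handle are now visible. I'll measure the hook from this view and go down.

```bash
python3 - <<'E'
from h import *
np.set_printoptions(precision=1,suppress=True)
p=shot('side'); W=cloud(p)
for k in['hook_seat','carrier_grip','carrier_bail','shutter_handle','lamp_housing']:
    for r in models.landmark_of(p,k)[:2]: print(k,np.array(r['location']),round(r['conf'],2),at_depth(p,r['location'],1),at_z(p,r['location'],{'hook_seat':167,'carrier_grip':144,'carrier_bail':116,'shutter_handle':216,'lamp_housing':0}[k]))
m=(abs(W[...,2]-165)<25)&(W[...,1]>10)&(W[...,1]<60)&(W[...,0]<580)&(W[...,0]>500)
print(W[m][np.argsort(W[m][:,0])][::4])
E
```

```text
hook_seat [309.5 221. ] 0.62 [562.7  32.7 160.8] [551.4  30.9 167. ]
carrier_grip [398.3 248. ] 0.57 [ 484.  -179.9  153.5] [ 500.1 -180.2  144. ]
carrier_bail [398.9 262.1] 0.58 [ 486.7 -184.2  115.1] [ 485.3 -184.2  116. ]
shutter_handle [338.1 194.8] 0.59 [621.8 -27.5 206.3] [602.  -29.5 216. ]
lamp_housing [318.  254.8] 0.62 [605.5  17.   42.3] [673.3  26.2   0. ]
[[522.3  36.9 174.2]
 [524.5  32.6 176. ]
 [526.7  33.  177.4]
 [528.5  33.2 165.9]
 [532.1  36.1 163.6]
 [534.   31.8 168.3]
 [541.9  30.6 161.5]
 [552.4  34.6 163.5]
 [561.3  33.7 161.5]
 [565.7  32.  164.7]
 [568.6  30.  163.3]
 [572.3  28.1 158.8]
 [575.7  33.5 164.6]
 [578.7  29.2 166.1]]
```

>>> {"op": "play_rows", "data": {"dp": [[0,0,-10],[0,0,-20],[0,0,-20],[0,0,-20],[0,0,-15],[0,0,-8],[0,0,0]], "yaw": [0,0,0,0,0,0,0]}}

```text
t: 3.18
ee_pos: [485.6, -184.0, 127.6]
orientation: [-3.102, 0.492, 0.006]
ft_force: [0.2, 1.1, 0.0]
width: 88.0
grasp_force: 0.0
```

>>> {"op": "play_rows", "data": {"dp": [[0,0,0],[0,0,0],[0,0,0],[0,0,0],[0,0,0],[0,0,0],[0,0,0],[0,0,0]], "yaw": [0,0,0,0,0,0,0,0], "gripper": 1}}

```text
t: 3.85
ee_pos: [487.0, -184.4, 129.8]
orientation: [3.103, -0.492, 0.0]
ft_force: [-0.8, -0.3, -1.4]
width: 37.8
grasp_force: 0.0
```

>>> {"op": "play_rows", "data": {"dp": [[0,0,0],[0,0,0],[0,0,0],[0,0,0],[0,0,0],[0,0,0],[0,0,0]], "yaw": [0,0,0,0,0,0,0]}}

```text
t: 4.43
ee_pos: [486.8, -184.4, 129.5]
orientation: [-3.103, 0.492, 0.001]
ft_force: [0.3, -0.6, -1.5]
width: 14.4
grasp_force: 30.0
```

>>> {"op": "play_rows", "data": {"dp": [[0,0,3],[0,0,10],[0,0,15],[0,0,18],[0,0,18],[0,0,12],[0,0,5],[0,0,0]], "yaw": [0,0,0,0,0,0,0,0]}}

```text
t: 5.1
ee_pos: [487.7, -184.7, 212.4]
orientation: [3.102, -0.491, 0.005]
ft_force: [-0.1, 0.4, -3.6]
width: 13.9
grasp_force: 30.0
```

>>> {"op": "play_rows", "data": {"dp": [[-2,6,0],[-3,14,0],[-3,20,0],[-3,22,0],[-3,22,0],[-3,22,0],[-2,22,0],[-2,22,0]], "yaw": [0,1,2,2,2,2,2,0.7]}}

```text
t: 5.77
ee_pos: [464.3, -32.4, 209.7]
orientation: [-3.137, 0.168, 0.004]
ft_force: [0.3, 0.2, -3.6]
width: 13.9
grasp_force: 30.0
```

>>> {"op": "play_rows", "data": {"dp": [[-2,22,0],[-2,22,0],[-1,18,0],[0,10,0],[0,6,0],[0,0,0],[0,0,0],[0,0,0]], "yaw": [0,0,0,0,0,0,0,0]}}

```text
t: 6.43
ee_pos: [460.9, 43.0, 210.5]
orientation: [3.137, -0.173, -0.001]
ft_force: [-1.4, 0.1, -2.7]
width: 13.7
grasp_force: 30.0
```

```bash
python3 - <<'E'
from h import *
from scipy.spatial.transform import Rotation as R
np.set_printoptions(precision=1,suppress=True)
o=ctrl.get_obs(); M=R.from_rotvec(o['orientation']).as_matrix(); print(o['ee_pos'],np.degrees(np.arctan2(M[1,1],M[0,1])))
p=shot('top','t2.png');q=shot('side','s2.png')
for n,x in(('top',p),('side',q)):
  for k in('carrier_bail','hook_seat'):
    for r in models.landmark_of(x,k)[:2]: print(n,k,np.array(r['location']),round(r['conf'],2),at_z(x,r['location'],198 if 'b' in k else 167))
a=cv2.imread('pics/t2.png')[140:300,240:400];b=cv2.imread('pics/s2.png')[160:320,230:390]
cv2.imwrite('pics/c3.png',np.hstack([cv2.resize(a,(400,400)),cv2.resize(b,(400,400))]))
E
```

```text
[460.9  43.  210.5] -96.3255282097657
top carrier_bail [306.2 251.5] 0.58 [464.6  39.9 198. ]
top carrier_bail [204.9 371.9] 0.54 [325.1 289.5 198. ]
side carrier_bail [299.7 226.3] 0.82 [467.2  39.8 198. ]
side hook_seat [308.3 218.8] 0.71 [561.7  35.4 167. ]
```

View pics/c3.png

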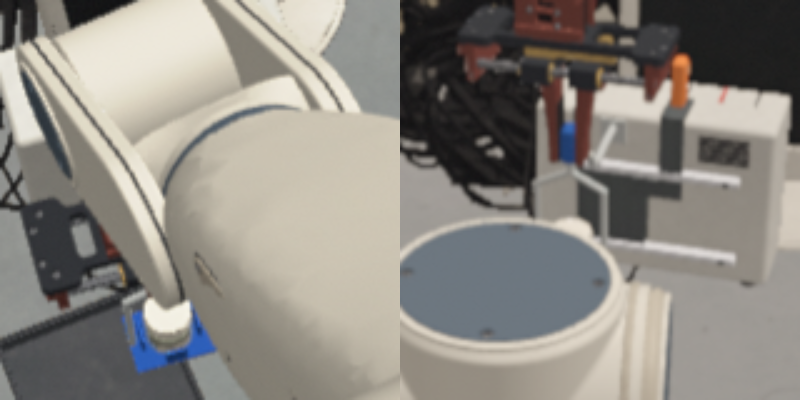

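The carrier is held upright: the grip is at (568,145) in the side crop, and the wire is above and short of the hook tip at about (595,160). Next I'll advance over the tip.

>>> {"op": "play_rows", "data": {"dp": [[5,-0.5,1],[10,-1,1],[14,-1.5,0],[16,-1.7,0],[16,-1.7,0],[14,-1.5,0],[10,-1.1,0],[5,-0.6,0]], "yaw": [0,0,0,0,0,0,0,0]}}

```text
t: 7.4
ee_pos: [552.9, 33.7, 212.7]
orientation: [-3.137, 0.173, -0.002]
ft_force: [0.0, -0.2, -3.5]
width: 13.8
grasp_force: 30.0
```

>>> {"op": "play_rows", "data": {"dp": [[0,0,0],[0,0,0],[0,0,-4],[0,0,-6],[0,0,-6],[0,0,-3]], "yaw": [0,0,0,0,0,0]}}

```text
t: 7.9
ee_pos: [550.0, 34.0, 192.6]
orientation: [3.137, -0.173, -0.002]
ft_force: [0.1, 0.1, -3.1]
width: 13.7
grasp_force: 30.0
```

```bash
python3 - <<'E'
from h import *
np.set_printoptions(precision=1,suppress=True)
o=ctrl.get_obs(); print(o['ee_pos'],o['ft_force'])
p=shot('top','t3.png');q=shot('side','s3.png')
for n,x in(('top',p),('side',q)):
  for k in('carrier_bail','hook_seat'):
    for r in models.landmark_of(x,k)[:2]: print(n,k,np.array(r['location']),round(r['conf'],2),at_z(x,r['location'],180 if 'b' in k else 167))
a=cv2.imread('pics/t3.png')[140:300,240:400];b=cv2.imread('pics/s3.png')[170:270,260:360]
cv2.imwrite('pics/c4.png',np.hstack([cv2.resize(a,(400,400)),cv2.resize(b,(400,400))]))
E
```

```text
[550.   34.  192.6] [ 0.1  0.1 -3.1]
top carrier_bail [292.1 215. ] 0.59 [552.6  34.1 180. ]
side carrier_bail [307.7 214.3] 0.76 [559.7  36.6 180. ]
side hook_seat [308.6 219.9] 0.56 [556.4  33.9 167. ]
```

View pics/c4.png

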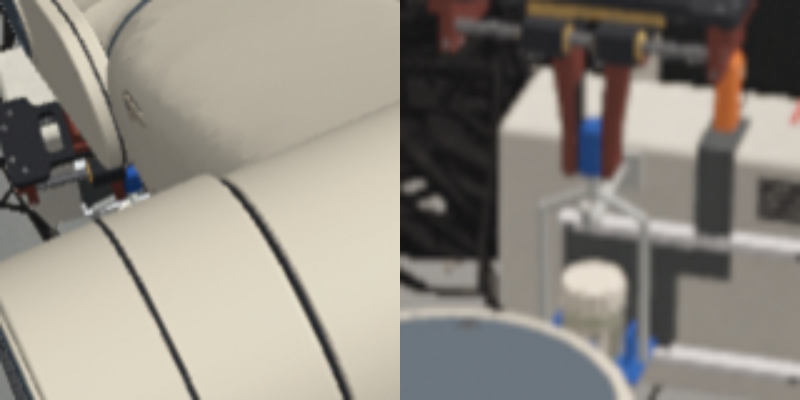

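The side crop shows the hook tip at (592,210), inside the opening under the wire peak at (592,185), with the jar upright. I'll lower it onto the seat.

>>> {"op": "play_rows", "data": {"dp": [[0,0,-4],[0,0,-4],[0,0,-2],[0,0,-1],[0,0,0],[0,0,0]], "yaw": [0,0,0,0,0,0]}}

```text
t: 8.7
ee_pos: [551.0, 34.0, 182.6]
orientation: [-3.137, 0.173, 0.0]
ft_force: [0.6, -0.1, -3.2]
width: 13.8
grasp_force: 30.0
```

>>> {"op": "play_rows", "data": {"dp": [[0,0,-1],[0,0,0],[0,0,0]], "yaw": [0,0,0]}}

```text
t: 8.95
ee_pos: [551.3, 33.9, 182.0]
orientation: [3.137, -0.173, 0.001]
ft_force: [0.6, -0.7, 0.6]
width: 13.8
grasp_force: 30.0
```

>>> {"op": "play_rows", "data": {"dp": [[0,0,0],[0,0,0],[0,0,0],[0,0,0],[0,0,0],[0,0,0],[0,0,0],[0,0,0]], "yaw": [0,0,0,0,0,0,0,0], "gripper": 0.4}}

```text
t: 9.62
ee_pos: [551.0, 34.0, 181.7]
orientation: [-3.137, 0.173, -0.0]
ft_force: [-0.7, 0.7, 0.4]
width: 52.5
grasp_force: 0.0
```

>>> {"op": "play_rows", "data": {"dp": [[0,0,5],[0,0,12],[0,0,15],[0,0,15],[0,0,15],[0,0,12],[0,0,6],[0,0,0]], "yaw": [0,0,0,0,0,0,0,0]}}

```text
t: 10.28
ee_pos: [552.0, 34.0, 264.0]
orientation: [-3.136, 0.173, -0.006]
ft_force: [-0.3, 0.6, 0.5]
width: 52.4
grasp_force: 0.0
```

```bash
python3 - <<'E'
from h import *
np.set_printoptions(precision=1,suppress=True)
o=ctrl.get_obs(); print(o['ee_pos'],o['ft_force'],o['width'])
q=shot('side','s4.png')
for k,z in(('carrier_bail',167),('hook_seat',167),('shutter_handle',216)):
    for r in models.landmark_of(q,k)[:2]: print(k,np.array(r['location']),round(r['conf'],2),at_z(q,r['location'],z))
W=cloud(q);hsv=cv2.cvtColor(q['pixels'],cv2.COLOR_RGB2HSV);z=W[...,2]
m=(hsv[...,0]<16)&(hsv[...,1]>160)&(hsv[...,2]>150)&(z>190)&(z<240)&(W[...,1]<20)&(W[...,1]>-90)&(W[...,0]>580)&(W[...,0]<660)
print(m.sum(),W[m].mean(0),W[m].min(0),W[m].max(0))
b=cv2.imread('pics/s4.png')[140:270,230:400]
cv2.imwrite('pics/c5.png',cv2.resize(b,(680,520)))
E
```

```text
[552.  34. 264.] [-0.3  0.6  0.5] 52.41011499814128
carrier_bail [307.4 220.7] 0.89 [552.1  36.  167. ]
hook_seat [307.9 219.2] 0.53 [559.6  36.  167. ]
shutter_handle [339.9 193.4] 0.57 [610.2 -32.9 216. ]
96 [617.4 -35.7 217.9] [608.9 -42.8 192.9] [636.6 -28.7 236.7]
```

View pics/c5.png

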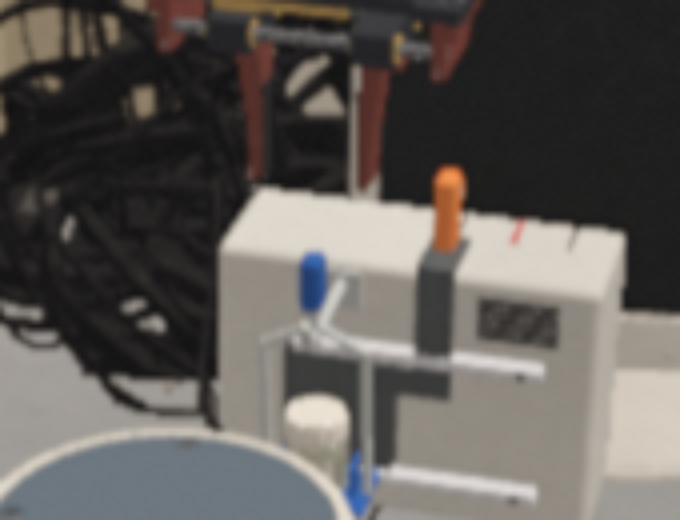

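The carrier hangs upright and free, with its grip at (313,280) in the crop and the fingers well above it. The orange handle is at (450,210). I'll move over the handle now.

>>> {"op": "play_rows", "data": {"dp": [[6,-5,0],[12,-11,0],[14,-14,0],[14,-14,0],[14,-13,0],[9,-8,0],[4.5,-4,0],[0,0,0]], "yaw": [0,0,0,0,0,0,0,0]}}

```text
t: 11.15
ee_pos: [625.3, -36.2, 261.0]
orientation: [3.137, -0.175, -0.001]
ft_force: [0.1, -0.6, 0.1]
width: 52.7
grasp_force: 0.0
```

>>> {"op": "play_rows", "data": {"dp": [[0,0,0],[0,0,-8],[0,0,-15],[0,0,-15],[0,0,-15],[0,0,-8],[0,0,-3],[0,0,0]], "yaw": [0,0,0,0,0,0,0,0]}}

```text
t: 11.82
ee_pos: [623.8, -34.6, 197.0]
orientation: [-3.137, 0.172, 0.002]
ft_force: [-1.0, -0.7, -0.4]
width: 52.4
grasp_force: 0.0
```

>>> {"op": "play_rows", "data": {"dp": [[0,0,0],[0,0,0],[0,0,0],[0,0,0],[0,0,0],[0,0,0],[0,0,0],[0,0,0]], "yaw": [0,0,0,0,0,0,0,0], "gripper": 1}}

```text
t: 12.48
ee_pos: [624.5, -35.5, 197.9]
orientation: [3.136, -0.173, 0.0]
ft_force: [-0.8, -4.2, 2.6]
width: 13.7
grasp_force: 30.0
```

>>> {"op": "play_rows", "data": {"dp": [[-0.4,-3,0],[-0.6,-6,0],[-0.8,-8,0],[-0.8,-8,0],[-0.6,-5.5,0],[-0.4,-3.2,0],[-0.1,-1.1,0],[0,0,0]], "yaw": [0,0,0,0,0,0,0,0]}}

```text
t: 13.15
ee_pos: [620.8, -69.1, 197.9]
orientation: [-3.135, 0.173, -0.0]
ft_force: [-0.7, 9.1, 2.7]
width: 13.8
grasp_force: 30.0
```

>>> {"op": "play_rows", "data": {"dp": [[0,0,0],[0,0,0],[0,0,0],[0,0,0],[0,0,0],[0,0,0]], "yaw": [0,0,0,0,0,0]}}

```text
t: 13.65
ee_pos: [620.8, -68.7, 197.9]
orientation: [-3.135, 0.172, -0.0]
ft_force: [0.1, 8.5, 2.3]
width: 14.2
grasp_force: 30.0
```

```bash
python3 - <<'E'
from h import *
np.set_printoptions(precision=1,suppress=True)
o=ctrl.get_obs(); print(o['ee_pos'],o['ft_force'],o['width'],o['grasp_force'])
q=shot('side','s5.png')
for r in models.landmark_of(q,'carrier_bail')[:1]: print(np.array(r['location']),round(r['conf'],2),at_z(q,r['location'],167))
W=cloud(q);hsv=cv2.cvtColor(q['pixels'],cv2.COLOR_RGB2HSV);z=W[...,2]
m=(hsv[...,0]<16)&(hsv[...,1]>160)&(hsv[...,2]>150)&(z>188)&(z<240)&(W[...,1]<20)&(W[...,1]>-110)&(W[...,0]>580)&(W[...,0]<660)
print(m.sum(),W[m].mean(0),W[m].min(0),W[m].max(0))
b=cv2.imread('pics/s5.png')[140:270,230:400]
cv2.imwrite('pics/c6.png',cv2.resize(b,(680,520)))
E
```

```text
[620.8 -68.7 197.9] [0.1 8.5 2.3] 14.211337002559079 30.007382333278656
[306.8 220. ] 0.7 [555.3  38.  167. ]
81 [613.7 -67.8 217.5] [606.2 -72.9 191.1] [634.  -61.7 236.2]
```

View pics/c6.png

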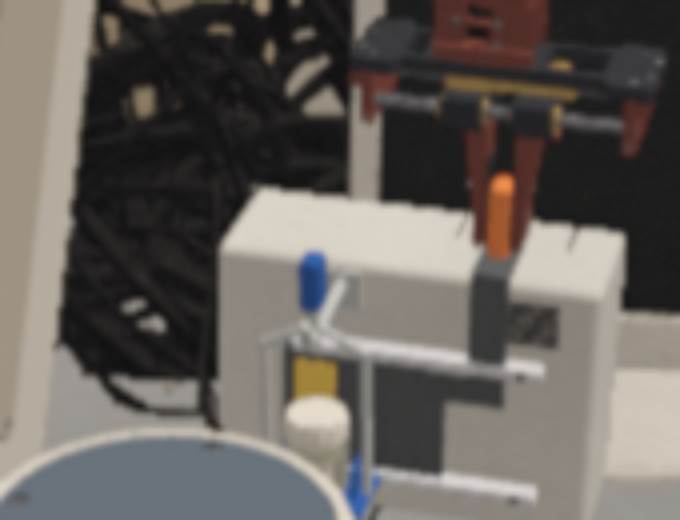

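The shutter is open to about 33–34 mm with an 8.5 N reaction, and the carrier still hangs with its grip at (313,280). I'll nudge it 1.2 mm to centre it, then hand in.

>>> {"op": "play_rows", "data": {"dp": [[-0.1,-1.2,0],[0,0,0],[0,0,0],[0,0,0],[0,0,0],[0,0,0]], "yaw": [0,0,0,0,0,0]}}

```text
t: 14.25
ee_pos: [620.7, -69.9, 197.9]
orientation: [-3.135, 0.172, -0.0]
ft_force: [-1.4, 8.4, 3.4]
width: 13.5
grasp_force: 30.0
```

```bash
python3 -c "
from workcell import ctrl,ticket
o=ctrl.get_obs();print(o['ee_pos'],o['ft_force'],o['grasp_force']);print(ticket.close_job())"
```

```text
[620.69020661 -69.91936256 197.89693583] [-1.43335656  8.39734913  3.40089509] 30.00778377056122
the job is handed in; nothing more can be done
None
```

I handed the job in with the carrier hanging free and upright on the hook and the gripper holding the shutter at about 34.5 mm (half is 35 mm) against about 8.4 N; the hand-in returned no verdict.

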